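# Check the binding hole of drilled notebooks with a probe rod

## Robot

A 6-joint arm with a two-finger parallel gripper is mounted at the origin on the work surface. World frame = base frame: x ahead of the robot, y to its left, z up, the work surface at z = 0. Lengths are in m, angles in degrees, forces in N, time in s.
With the tool pointing down it reaches from about 0.3 to 0.875 m from the base axis. Payload 4.2 kg.
Tool frame: the origin (TCP) lies at the very end of the fingers, on their centre line; the grasp point (between the pads) lies 19 mm behind it (hold_point_z is the distance from the TCP to the grasp point, in m); z points along the fingers, y is the line along which they close (so a half turn about z gives the same grasp; the last joint's range is limited). The gripper opens to 85 mm and grips with 20 to 120 N. Pads are 22 mm wide; open, the fingers measure 114 mm over their backs; the gripper's body (76 mm by 85 mm) begins 54 mm behind the grasp point. The pads swing forward as they close: fully open they stand 13 mm farther back than shut.
Start: joints at [66.692, 18.312, 89.639, -0, 72.044, -1.146], TCP at [0.217, 0.533, 0.231] pointing down, gripper open.
Joint ranges: [-177.97, 177.97], [-48.28, 115.42], [12.27, 149.76], [-77.06, 257.06], [2.81, 150.46], [-146.56, 146.56]. Speed limits (degrees/s): [147.25, 147.25, 180, 180, 180, 180].

## Interface

Orientations are given as [roll, pitch, yaw] about the fixed x, y, z axes, in that order (R = Rz(yaw) Ry(pitch) Rx(roll)).
In Python, from workcell import * gives the robot as it stands. The module is installed in compiled form; this text tells all that it offers.
- The arm moves only by the tool play_rows, never from a script. Its arguments are lists of equal length, an entry for each row: "claw": the opening, from 0 (shut) to 1 (fully open); "translation": the shift along the world's x, y, z in cm, a list of three; "spin": the turn about the world's z in degrees. A call has exactly 5 rows; each row shifts and turns the commanded pose from where the row before left it; what a row does not reach is not made up. A row lasts 1/8 s, in which the tool goes at most 62.5 mm and 10.7 degrees, less where a joint would pass 70% of its speed; a pose out of reach is approached as far as the arm can. A call with a gripper value outside its range is refused whole. The fingers move at their own pace and stop on an object; the grip force is fixed at half the most. Time passes only in rows, so rows that do not move let the fingers close, or fill a call up. It gives the time, the measured TCP pose, the force, the opening and the grip force at its end, in the units of the state.
- state(): the state, without advancing time (a new reading comes with each control period).
- get_image(name): name is "scene" or "side" or "wrist"; returns (picture, depth): 400x640x3 uint8, red, green, blue; 400x640 float32, m along the optical axis (not along the pixel's ray), 0 where there is no reading.
- get_calibration(name): a dict with "intrinsics" (3x3 intrinsics, pixels), "extrinsics" (4x4, takes a point from camera to world coordinates). Camera axes: x right, y up, looking along -z (the intrinsics and any distortion apply to the point x, -y, -z); pixel columns grow to the right and rows downward; lengths in m; the calibration is good to about 2 mm. A picture is of the moment at which its call begins: read the wrist's pose just before it. get_calibration takes no time and is no camera call; for the wrist camera it gives the pose at the moment of the call.
- hand_in(): hands the job in; it is judged then, once.
The state is a dict: "time": time; "joint_positions": joint angles; "qd": joint speeds; "effort": joint torques, N m; "position": TCP position; "tool_rot": TCP orientation; "ft_force": force on the tool from outside, world axes, zero at the start; "ft_torque": the same for the moment, N m; "finger_gap": opening from 0.0 (shut) to 1.0 (fully open); "grip_force": force on a finger pad.
Only numpy, scipy, OpenCV 4.12 (cv2) and the standard library are available. Lean on these libraries where they do the work, as an engineer would, in place of code of your own. Each camera call takes 0.05 s, during which the arm holds its last target. There are 200 camera calls.

## Task

Slide the carriage with the drilled notebooks by its black knob fully home under the blue bridge. Then take the yellow-handled probe from the rack and lower its rod upright through the brass guide bush into the notebooks' hole, never touching bush, bridge or notebooks with it, until the rod's red band stands level with the bush's top rim. Finish while holding it there, still and centred in the bush, and leave the awl and everything else on the table alone.

Things in the scene. Friction and masses are not known exactly. Their poses are not given: they have to be found in the camera images.
- jig: Hole-checking jig, fixed to the table: plywood base 300 x 160 x 15 mm, aluminium side rails, blue bridge across the far half (50 mm along x, 145 mm along y, from 75 to 87 mm high, on two legs with 117 mm between them). Origin: centre of the base's underside. x runs along the slide towards the bridge and end stop (the far end), z up. The bush axis is at x = +55 mm, y = 0.
- bush_mouth (a point): Centre of the top rim of the brass guide bush in the bridge, 92 mm above the table. Bush: bore 18 mm, outside 32 mm, from 70 to 92 mm high, axis vertical. Axes as the jig's.
- carriage (a joint): Travel of the aluminium carriage along the jig's +x, in m: 0 at the near end, 0.080 fully home against its stop (the notebooks' hole is then exactly under the bush). About 2 N of friction; it stays where it is left. Starts between 0 and 0.040.
- carriage_grip (a point): Grip point on the axis of the carriage's upright black knob (diameter 18 mm, from 26 to 62 mm high); this point is 52 mm above the table, 10 mm below the knob's top, 85 mm before the notebooks' hole and 40 mm before the notebooks. The carriage plate's top is at 26 mm. Axes as the jig's.
- notebook_hole (a point): Centre of the top of the 18 mm hole drilled through the stack of three notebooks on the carriage (stack 110 x 90 mm, from 26 to 60 mm high, fixed to the carriage; the hole ends on the carriage plate at 26 mm). It passes under the bridge with 10 mm to spare below the bush.
- probe: Loose probe, 90 g give or take a third: steel rod, diameter 8 mm, 100 mm long, below a round yellow handle of diameter 24 mm and length 60 mm. Origin: lower tip of the rod; z up along the rod to the handle (handle from 100 to 160 mm). Stands upright in one of the rack's two holes, the handle's shoulder resting on the rack's top, the tip 12 mm above the table.
- probe_band (a point): Middle of the red band (12 mm long) on the probe's rod, on the rod's axis, 52 mm above the tip. Axes as the probe's.
- rack: Wooden tool rack, fixed: 150 x 70 mm, 112 mm high, a 12 mm top plate on two end cheeks with 14 mm holes at x = -35 and +35 mm. One holds the probe, the other the awl. Origin: centre of its underside.
- awl: Loose awl in the rack's other hole, 70 mm from the probe: 6 mm dark steel rod 100 mm long, round dark-wood handle of diameter 24 mm and length 45 mm. Origin: its tip. Leave alone.
- bowl: Steel bowl, 120 mm across, 50 mm high, to the robot's left. Origin: centre of its underside. Leave alone.
- glue_tub: White lidded tub, 70 mm across, 60 mm high, to the robot's right. Origin: centre of its underside. Leave alone.
- brush: Glue brush lying on the table to the robot's right. Leave alone.
- folder: Bone folder, 150 x 24 x 5 mm, lying on the table to the robot's left. Leave alone.
Not all that is in view belongs to the job. What is meant by the probe is not pink, and is the smaller of those in its own colour.

How it is judged (in metres and radians):
On the way, in this order (a step that is already met when the one before it is completed fails the run):
1. the carriage is fully home, the probe still in the rack (value of joint carriage above 0.077 m and height (world z) of probe below 0.03 m), for 0.2 s.
2. the probe is lifted clear out of the rack in the gripper (height (world z) of probe above 0.1 m and contact force between probe and the fingers above 1 N), for 0.1 s.
At the end, for the whole second after the job is handed in: The carriage is within 3 mm of its stop; the gripper alone carries the probe, still and upright, its red band's middle within 8 mm in height of the bush's top rim and within 3.5 mm of the bush axis, its tip inside the notebooks' hole within 4.5 mm of that axis, touching neither bush nor notebooks (value of joint carriage above 0.077 m and horizontal distance between probe_band and bush_mouth below 0.0035 m and horizontal distance between probe and bush_mouth below 0.0045 m and z of probe_band in the frame of bush_mouth between -0.008 and 0.008 m and angle between probe's own z axis and vertical below 0.1 rad and contact force between probe and the fingers above 1 N and contact force between probe and jig below 0.2 N and linear speed of probe below 0.01 m/s); the arm keeps its last pose, push and grip.
It fails at once if the probe touched the jig's bush, bridge, carriage or notebooks (contact force between probe and jig above 0.3 N).
It fails at once if the awl or another thing on the table was disturbed (moved over 20 mm) (distance of any of awl, bowl, glue_tub, brush, folder from where it was at the start of the episode above 0.02 m).
It also fails if it takes over 64 s, if anything falls off the work surface, if the arm or the gripper's body presses on something with over 40 N, if the wrist force passes 120 N, or if a joint passes its speed limit or range.

## Working session

There is one attempt and no reset: what is moved stays moved. The work goes in short steps, Python scripts to look and compute and a tool call to move; the robot and the scene stay as the last step left them, time stands still between calls to the robot, and variables do not carry over. Pictures are saved under pics/ and viewed, at most 11 in all, crops included, and the job is handed in when it is done.

Besides the shell and the picture viewer there is one more tool, called as name(argument=value, ...) on one line, values as JSON. play_rows: Moves the arm, as the interface text tells. Its arguments: {"type":"object","properties":{"claw":{"type":"array"},"translation":{"type":"array"},"spin":{"type":"array"}},"required":["claw","translation","spin"]}

```bash
mkdir -p pics
cat > h.py <<'E'
from workcell import *
import numpy as np, cv2
def snap(n,f=None):
    c=get_calibration(n); im,d=get_image(n)
    if f: cv2.imwrite('pics/'+f,im[:,:,::-1])
    np.savez(''+(f or n)+'.npz',im=im,d=d,K=c['intrinsics'],E=c['extrinsics'])
    return im,d,np.array(c['intrinsics']),np.array(c['extrinsics']),c
def ray(K,E,u,v):
    p=np.array([(u-K[0,2])/K[0,0],-(v-K[1,2])/K[1,1],-1.0])
    return E[:3,3],E[:3,:3]@p
def onz(K,E,u,v,z):
    o,r=ray(K,E,u,v); return o+r*(z-o[2])/r[2]
def atd(K,E,u,v,d):
    o,r=ray(K,E,u,v); return o+r*d
def load(f):
    a=np.load(''+f+'.npz'); return a['im'],a['d'],a['K'],a['E']
def tri(A,B):
    M=np.zeros((3,3));b=np.zeros(3)
    for o,r in (A,B):
        r=r/np.linalg.norm(r);P=np.eye(3)-np.outer(r,r);M+=P;b+=P@o
    x=np.linalg.solve(M,b)
    return x,[np.linalg.norm(np.cross(x-o,r/np.linalg.norm(r))) for o,r in (A,B)]
E
python3 - <<'E'
from h import *
print(state())
for n in('scene','side','wrist'):
    *_,c=snap(n,n+'0.png'); print(n,c)
a=[cv2.imread(f'pics/{n}0.png') for n in('scene','side')]
E
```

```text
{'time': 0.0, 'joint_positions': array([ 6.66929972e+01,  1.83527596e+01,  8.97066412e+01,  3.16454888e-03,
        7.20446914e+01, -1.14652408e+00]), 'qd': array([ 0.03329495,  0.04796865,  0.0544959 ,  0.01810974, -0.05822876,
        0.01489091]), 'effort': array([ 7.15114074e-04, -4.15511405e+01, -2.34169954e+01,  6.97753808e-05,
        7.72539148e-03,  8.14783760e-07]), 'position': array([0.21669064, 0.53208861, 0.23046946]), 'tool_rot': array([-1.79895989e+02, -5.09085535e-03,  1.57838538e+02]), 'ft_force': array([-0.63106353,  0.04388656,  0.75115939]), 'ft_torque': array([ 0.02100231, -0.04164936, -0.00861794]), 'grip_force': 0.0, 'finger_gap': 1.0012529614611436}
scene {'intrinsics': array([[385.12333072,   0.        , 326.03777324],
       [  0.        , 385.12333072, 197.0887414 ],
       [  0.        ,   0.        ,   1.        ]]), 'extrinsics': array([[ 0.43170976, -0.66040832,  0.61440014,  1.17622357],
       [ 0.90196234,  0.3232473 , -0.28631299, -0.30124875],
       [-0.00951971,  0.6777699 ,  0.73521244,  0.85192907],
       [ 0.        ,  0.        ,  0.        
[... 284 characters left out ...]
344,  0.7173771 , -0.69399152, -0.60349085],
       [-0.01295302,  0.69466558,  0.71921621,  0.73268625],
       [ 0.        ,  0.        ,  0.        ,  1.        ]])}
wrist {'intrinsics': array([[320.60499437,   0.        , 321.51664043],
       [  0.        , 320.60499437, 195.34785174],
       [  0.        ,   0.        ,   1.        ]]), 'extrinsics': array([[ 3.77933446e-01, -8.80139020e-01, -2.87265759e-01,
         1.42659462e-01],
       [ 9.25832251e-01,  3.58953323e-01,  1.18267306e-01,
         5.62002015e-01],
       [-9.76672463e-04, -3.10657075e-01,  9.50521556e-01,
         3.72455858e-01],
       [ 0.00000000e+00,  0.00000000e+00,  0.00000000e+00,
         1.00000000e+00]])}
```

View pics/scene0.png

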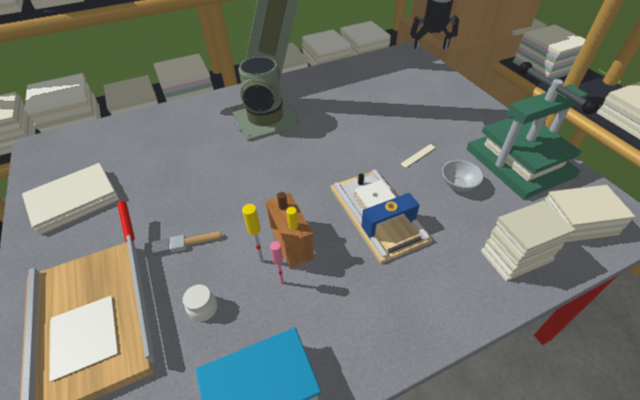

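View pics/side0.png

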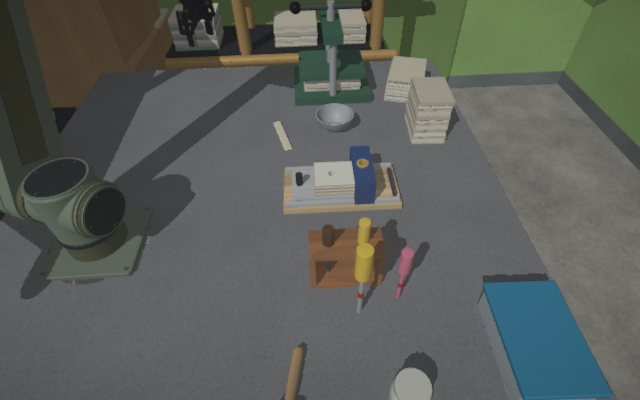

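In the scene view, three things could be the probe: yellow at (292,215) standing in the rack, a larger yellow one at (251,218) outside the rack, and a pink one at (277,252). The small yellow one in the rack fits: it isn't pink, it is the smaller of its colour, and it sits beside the awl at (282,200). I'll confirm that in one crop and start measuring.

Run:
```python
from h import *
S=load('scene0.png');D=load('side0.png')
a=cv2.resize(S[0][160:290,230:440,::-1],None,fx=3.7,fy=3.7,interpolation=2)[:, :780]
b=cv2.resize(D[0][145:315,270:410,::-1],None,fx=3,fy=3,interpolation=2)
out=np.zeros((590,800,3),np.uint8)
a=cv2.resize(S[0][165:290,235:440,::-1],(400,244),interpolation=2);b=cv2.resize(D[0][145:315,270:410,::-1],(400,486),interpolation=2)
out[:244,:400]=a;out[:486,400:]=b
cv2.imwrite('pics/crop1.png',out)
def comps(nm,X,lo,hi,amin=15):
    hsv=cv2.cvtColor(X[0],cv2.COLOR_RGB2HSV)
    m=cv2.inRange(hsv,lo,hi)
    n,l,s,c=cv2.connectedComponentsWithStats(m)
    for i in range(1,n):
        if s[i,4]>=amin:
            ys,xs=np.where(l==i); d=X[1][ys,xs]; k=d>0
            P=np.array([atd(X[2],X[3],u,v,q) for u,v,q in zip(xs[k],ys[k],d[k])])
            print(nm,s[i],c[i].round(1),P.min(0).round(3),P.max(0).round(3),np.median(P,0).round(3))
for t,X in(('sc',S),('si',D)):
    comps(t+' yel',X,(22,150,100),(32,255,255))
    comps(t+' pink',X,(150,80,100),(175,255,255))
    comps(t+' blue',X,(105,120,40),(125,255,255),60)
```

```text
sc yel [386 203  11   8  64] [391.1 206.3] [0.632 0.12  0.07 ] [0.658 0.148 0.093] [0.64  0.138 0.089]
sc yel [243 204  17  31 363] [251.1 218.8] [ 0.385 -0.234 -0.006] [ 0.612 -0.189  0.21 ] [ 0.606 -0.221  0.187]
sc yel [286 206  12  24 224] [291.7 217.3] [ 0.542 -0.139  0.108] [ 0.623 -0.101  0.174] [ 0.616 -0.129  0.15 ]
sc pink [270 241  12  31 225] [276.3 253.6] [ 0.549 -0.206 -0.003] [ 0.692 -0.162  0.162] [ 0.686 -0.196  0.141]
sc pink [280 274   4  10  20] [281.2 278.6] [ 0.68  -0.197  0.005] [ 0.683 -0.192  0.047] [ 0.682 -0.195  0.025]
sc blue [ 362  193   57   44 1006] [388.7 212.2] [ 0.556  0.063 -0.   ] [0.671 0.23  0.09 ] [0.652 0.116 0.084]
si yel [360 221  10   8  31] [363.6 224.2] [ 0.598 -0.142  0.161] [ 0.614 -0.129  0.174] [ 0.605 -0.136  0.172]
si yel [355 230  19  52 423] [362.5 257.8] [ 0.579 -0.238  0.119] [ 0.609 -0.132  0.212] [ 0.589 -0.231  0.196]
si pink [398 248  16  36 341] [405.  262.3] [ 0.665 -0.209  0.001] [ 0.694 -0.142  0.162] [ 0.674 -0.204  0.14 ]
si pink [396 287   5  12  35] [397.9 292.5] [ 0.673 -0.201  0.004] [ 0.679 -0.197  0.041] [ 0.676 -0.2    0.021]
si blue [351 147  24  36 390] [362.1 161.7] [0.617 0.065 0.084] [0.664 0.202 0.09 ] [0.643 0.154 0.087]
```

View pics/crop1.png

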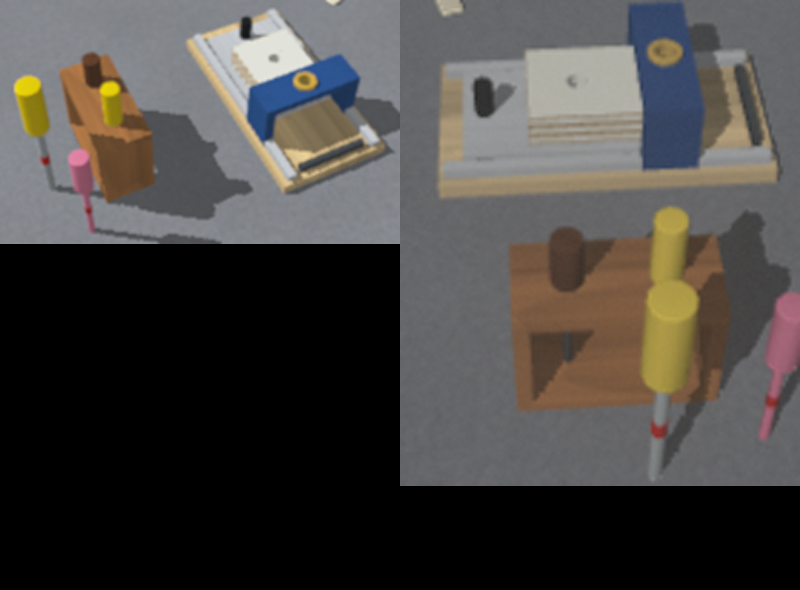

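The crop confirms it: the small yellow handle sits in the rack beside the awl, and the bigger yellow and the pink tools stand outside it. Next I'll locate the bush, knob, probe and jig direction.

Run:
```python
from h import *
S=load('scene0.png');D=load('side0.png')
def mask(X,lo,hi,box):
    x0,y0,x1,y1=box
    m=cv2.inRange(cv2.cvtColor(X[0],cv2.COLOR_RGB2HSV),lo,hi); o=np.zeros_like(m); o[y0:y1,x0:x1]=m[y0:y1,x0:x1]
    n,l,s,c=cv2.connectedComponentsWithStats(o); i=1+np.argmax(s[1:,4]); return s[i],c[i]
bs=mask(S,(15,90,80),(32,255,255),(380,195,405,215)); bd=mask(D,(15,90,80),(32,255,255),(352,155,374,172))
ks=mask(S,(0,0,0),(180,255,50),(352,170,368,190)); kd=mask(D,(0,0,0),(180,255,50),(292,168,306,190))
print(bs,bd,ks,kd)
r=lambda X,c:ray(X[2],X[3],*c)
print('bush',tri(r(S,bs[1]),r(D,bd[1])),onz(*S[2:],*bs[1],.091),onz(*D[2:],*bd[1],.091))
print('knob mid',tri(r(S,ks[1]),r(D,kd[1])),onz(*S[2:],*ks[1],.044),onz(*D[2:],*kd[1],.044))
# probe top: scene top ellipse, side top ellipse
for nm,p,q in(('probe top',(292,209.5),(364,222.5)),('awl top',(282.5,195.5),(327.5,228))):
    print(nm,tri(r(S,p),r(D,q)))
```

```text
(array([386, 202,  12,   9,  89], dtype=int32), array([391.15730337, 206.08988764])) (array([357, 159,  12,   9,  81], dtype=int32), array([362.25925926, 162.82716049])) (array([359, 174,   4,  10,  38], dtype=int32), array([360.5       , 178.73684211])) (array([296, 173,   6,  12,  33], dtype=int32), array([298.87878788, 178.84848485]))
bush (array([0.64186551, 0.13671963, 0.08654761]), [np.float64(0.0005790453709382163), np.float64(0.0005790453709383003)]) [0.64447888 0.13475616 0.091     ] [0.64110281 0.13082148 0.091     ]
knob mid (array([0.47848947, 0.13777773, 0.04206253]), [np.float64(0.001069750458672202), np.float64(0.001069750458672141)]) [0.4791095  0.13778004 0.044     ] [0.47902911 0.13426388 0.044     ]
probe top (array([ 0.60576901, -0.12527786,  0.16629246]), [np.float64(0.002183988876688745), np.float64(0.002183988876688677)])
awl top (array([ 0.53690082, -0.12294552,  0.14987986]), [np.float64(6.961030844200861e-05), np.float64(6.961030844215454e-05)])
```

play_rows(claw=[0.6,0.6,0.6,0.6,0.6], translation=[[2.8,-4,0.5],[2.8,-4,0.5],[2.8,-4,0.5],[2.8,-4,0.5],[2.8,-4,0.5]], spin=[4,4,4,4,4])

```text
time: 0.78
position: [0.3575, 0.3311, 0.2563]
tool_rot: [-180.0, -0.0, 178.0]
ft_force: [0.9, -0.0, -0.2]
finger_gap: 0.6
grip_force: 0.0
```

play_rows(claw=[0.6,0.6,0.6,0.6,0.6], translation=[[2.8,-4,0],[2.8,-4,0],[2.8,-4,0],[2.8,-4,0],[0,0,0]], spin=[2.2,0,0,0,0])

```text
time: 1.4
position: [0.4702, 0.1702, 0.2559]
tool_rot: [-180.0, -0.0, 179.8]
ft_force: [0.1, 1.2, 0.2]
finger_gap: 0.602
grip_force: 0.0
```

Run:
```python
from h import *
s=state();print(s['time'],s['position'],s['tool_rot'],s['finger_gap'])
*_,c=snap('wrist','w1.png');print(c['extrinsics'])
```

```text
1.4 [0.47015369 0.17021816 0.25593894] [-1.79964203e+02 -1.84547336e-02  1.79772443e+02] 0.6015394488583624
[[ 4.73803343e-03 -9.50510052e-01 -3.10657678e-01  3.90141519e-01]
 [ 9.99988769e-01  4.53821019e-03  1.36602391e-03  1.70163171e-01]
 [ 1.11410380e-04 -3.10660661e-01  9.50520879e-01  3.97849319e-01]
 [ 0.00000000e+00  0.00000000e+00  0.00000000e+00  1.00000000e+00]]
```

View pics/w1.png

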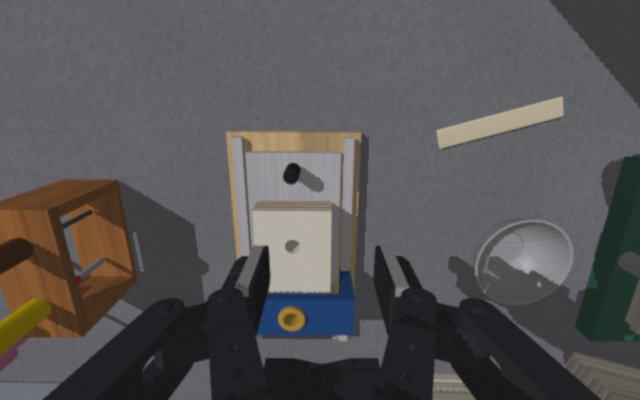

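The wrist view shows the knob at (291,174), the notebook hole at (292,246) and the bush at (291,319). The jig runs nearly along +x.

Run:
```python
from h import *
W=load('w1.png');im,d,K,E=W;S=load('scene0.png');D=load('side0.png')
def m(lo,hi,box):
    x0,y0,x1,y1=box;M=cv2.inRange(cv2.cvtColor(im[y0:y1,x0:x1],cv2.COLOR_RGB2HSV),lo,hi)
    n,l,s,c=cv2.connectedComponentsWithStats(M);i=1+np.argmax(s[1:,4]);cn,_=cv2.findContours((l==i).astype(np.uint8),0,1)
    return s[i]+[x0,y0,0,0,0],c[i]+[x0,y0],cv2.minEnclosingCircle(cv2.convexHull(cn[0]))[0]+np.array([x0,y0])
b=m((15,110,80),(32,255,255),(270,298,315,338));print('bush',b,onz(K,E,*b[2],.092))
k=m((0,0,0),(180,255,45),(278,155,305,190));print('knob',k)
n,l=0,0
s=k[0];print('knob mid',onz(K,E,*k[1],.044),'depth top',[atd(K,E,u,v,d[v,u]).round(4) for u,v in((291,170),(291,174),(292,178))])
g=cv2.cvtColor(im,cv2.COLOR_RGB2GRAY)[238:256,283:301];print(g)
ys,xs=np.where(g<150);print('hole',xs.mean()+283,ys.mean()+238,onz(K,E,xs.mean()+283,ys.mean()+238,.06),d[235,275],atd(K,E,275,235,d[235,275]))
r=lambda X,c:ray(X[2],X[3],*c)
for nm,q in(('S',(S,(391.16,206.09))),('D',(D,(362.26,162.83)))): print('bush w+',nm,tri(r(W,b[2]),r(*q)))
for nm,q in(('S',(S,(360.5,178.74))),('D',(D,(298.88,178.85)))): print('knob w+',nm,tri(r(W,k[1]),r(*q)))
# rail/edge direction from base plywood near edge & sides: row of mask changes
hsv=cv2.cvtColor(im,cv2.COLOR_RGB2HSV)
for v in(140,145,150,200,230,260):
    print(v,im[v,222:250:2].sum(1)//3, im[v,336:368:2].sum(1)//3)
```

```text
bush (array([279, 307,  26,  24, 500]), array([291.43, 318.42]), array([291.5, 318.5])) [0.6386363  0.13456907 0.092     ]
knob (array([284, 164,  16,  19, 230]), array([291.72173913, 173.2173913 ]), array([291.5, 173. ]))
knob mid [0.47919088 0.13594773 0.044     ] depth top [array([0.4711, 0.137 , 0.0621]), array([0.4757, 0.1368, 0.0614]), array([0.4799, 0.1378, 0.0622])]
[[174 174 174 175 174 175 173 173 173 172 172 172 173 176 174 173 174 175]
 [173 174 172 174 173 169 162 160 159 157 156 159 168 173 174 174 175 175]
 [175 174 175 171 164 154 136 124 118 116 116 126 142 154 166 172 174 173]
 [172 173 170 160 137 115 104 100  95  94  95 100 109 121 143 162 171 174]
 [174 172 163 137 108  96  93  95  94  95  95  93  95  97 113 137 160 172]
 [174 169 147 113  96  92  92  93  93  94  93  94  94  96  95 114 144 169]
 [173 164 130 101  93  93  94  94  94  96  94  94  94  94 100 121 145 168]
 [173 164 126  97  92  94  92  94  94  95  94  94  95 103 121 143 160 169]
 [175 161 120  96  91  93  93  93  95  95  94  97 101 119 145 157 162 168]
 [173 162 124  97  92  92  95  92  96  92  98 10
[... 1312 characters left out ...]
5  90 106] [128 127 131 132 143 152 154 156 154 126  93 102 116  66  60  61]
145 [103 100 110 138 138 149 153 154 155 152 103  85  88  84] [126 129 130 134 145 154 153 154 152 119  82  79  73  62  62  64]
150 [ 98  99 106 136 139 148 152 153 155 152 118  82  88  87] [125 126 128 136 146 152 155 155 153 109  80  79  72  63  63  61]
200 [ 98  98  99  96 101 132 138 145 148 153 151 152 101 117] [155 148  97 128 152 152 152 154 111  79  95  90  62  63  64  73]
230 [ 98 100 100  98  97  96 122 137 141 147 151 149 150 107] [94 92 81 88 89 93 90 90 83 79 76 60 61 64 63 91]
260 [103  98  97 100 100  99  97  68  36  28  33  34  65  97] [ 91  84  84  89  89  90  91  85  81  79  66  61  63  62  95 103]
```

play_rows(claw=[0.6,0.6,0.6,0.6,0.6], translation=[[0.9,-3.4,0],[0,0,-5],[0,0,-5],[0,0,-4],[0,0,0]], spin=[0,0,0,0,0])

```text
time: 2.08
position: [0.4751, 0.139, 0.114]
tool_rot: [-179.9, -0.4, -179.9]
ft_force: [0.5, -0.6, 0.3]
finger_gap: 0.603
grip_force: 0.0
```

Run:
```python
from h import *
s=state();print(s['time'],s['position'],s['tool_rot'])
snap('wrist','w2.png')
im,d,K,E=load('w2.png')
M=cv2.inRange(cv2.cvtColor(im,cv2.COLOR_RGB2HSV),(0,0,0),(180,255,45))
n,l,st,c=cv2.connectedComponentsWithStats(M)
for i in range(1,n):
    if st[i,4]>60: print(st[i],c[i],onz(K,E,*c[i],.044))
```

```text
2.075 [0.47505024 0.1390393  0.11396773] [-179.91916229   -0.41247577 -179.87509699]
[305 198  26  38 767] [317.79791395 216.81095176] [0.47981652 0.13593303 0.044     ]
[   43   247   558   153 36890] [321.58202765 351.72266197] [0.59899993 0.13879707 0.044     ]
[  0 263  14  11  73] [  5.97260274 267.26027397] [ 0.52077501 -0.09791242  0.044     ]
```

play_rows(claw=[0.6,0.6,0.6,0.6,0.6], translation=[[0.4,-0.3,-2],[0,0,-2.5],[0,0,-2.5],[0,0,-1],[0,0,0]], spin=[0,0,0,0,0])

```text
time: 2.75
position: [0.4826, 0.136, 0.0373]
tool_rot: [180.0, 0.1, -179.9]
ft_force: [-0.2, -0.5, -0.6]
finger_gap: 0.604
grip_force: 0.0
```

play_rows(claw=[0.1,0.1,0.1,0.1,0.1], translation=[[0,0,0],[0,0,0],[0,0,0],[0,0,0],[0,0,0]], spin=[0,0,0,0,0])

```text
time: 3.38
position: [0.4828, 0.1362, 0.0376]
tool_rot: [179.9, 0.1, -180.0]
ft_force: [-0.5, 3.9, 6.5]
finger_gap: 0.186
grip_force: 58.4
```

play_rows(claw=[0.1,0.1,0.1,0.1,0.1], translation=[[1,0,0],[2,0,0],[2,0,0],[1.5,0,0],[0,0,0]], spin=[0,0,0,0,0])

```text
time: 4.0
position: [0.5495, 0.1355, 0.0376]
tool_rot: [180.0, 0.3, -180.0]
ft_force: [2.3, -1.1, 5.7]
finger_gap: 0.19
grip_force: 59.2
```

play_rows(claw=[0.1,0.1,0.1,0.1,0.1], translation=[[0.5,0,0],[0.3,0,0],[0.1,0,0],[0,0,0],[0,0,0]], spin=[0,0,0,0,0])

```text
time: 4.62
position: [0.556, 0.1354, 0.0376]
tool_rot: [180.0, 0.1, -180.0]
ft_force: [-1.0, -0.2, 6.8]
finger_gap: 0.186
grip_force: 59.5
```

play_rows(claw=[0.1,0.1,0.1,0.1,0.1], translation=[[0.2,0,0],[0.2,0,0],[0,0,0],[0,0,0],[0,0,0]], spin=[0,0,0,0,0])

```text
time: 5.25
position: [0.56, 0.1354, 0.0376]
tool_rot: [180.0, 0.1, -180.0]
ft_force: [-2.1, -0.0, 7.4]
finger_gap: 0.182
grip_force: 59.5
```

play_rows(claw=[0.1,0.1,0.1,0.1,0.1], translation=[[0.2,0,0],[0,0,0],[0.1,0,0],[0,0,0],[0,0,0]], spin=[0,0,0,0,0])

```text
time: 5.88
position: [0.5605, 0.1354, 0.0376]
tool_rot: [-180.0, -0.2, -180.0]
ft_force: [-7.0, -0.4, 12.4]
finger_gap: 0.185
grip_force: 60.0
```

Run:
```python
from h import *
s=state();print(s['time'],s['position'],s['ft_force'],s['ft_torque'])
snap('scene','s2.png');snap('side','d2.png');snap('wrist','w3.png')
a=load('s2.png')[0][150:270,320:450,::-1];b=load('d2.png')[0][130:230,270:420,::-1]
out=np.zeros((600,800,3),np.uint8);out[:370,:400]=cv2.resize(a,(400,370),interpolation=2);out[:267,400:]=cv2.resize(b,(400,267),interpolation=2)
out[375:,:360]=cv2.resize(load('w3.png')[0][:,:,::-1],(360,225))
cv2.imwrite('pics/c2.png',out)
```

```text
5.875 [0.5604844  0.1353689  0.03755959] [-7.00835089 -0.39289222 12.37454549] [ 0.00943414  1.08171871 -0.04959512]
```

View pics/c2.png

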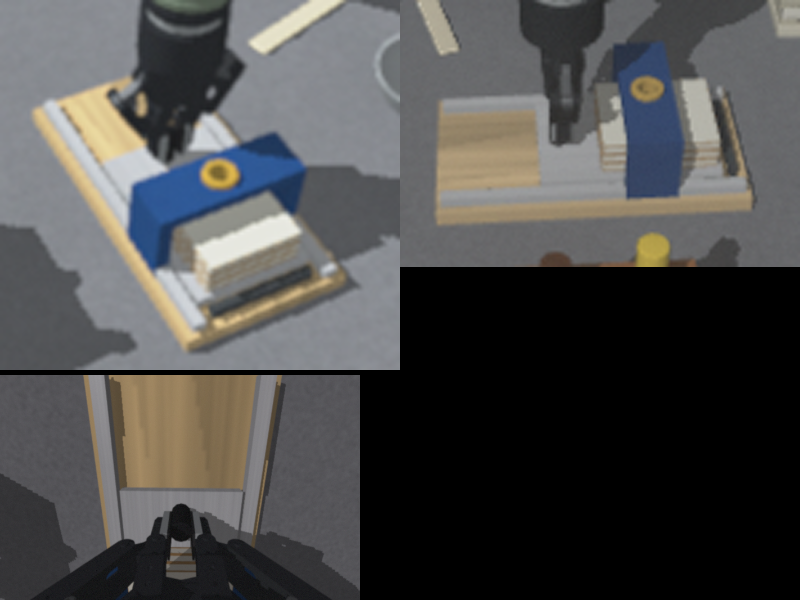

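The carriage looks home against the stop: the force rises and the tool no longer advances. One more small push will confirm it.

play_rows(claw=[0.1,0.1,0.1,0.1,0.1], translation=[[0.1,0,0],[0.1,0,0],[0,0,0],[0,0,0],[0,0,0]], spin=[0,0,0,0,0])

```text
time: 6.65
position: [0.5605, 0.1354, 0.0375]
tool_rot: [-180.0, -0.5, -180.0]
ft_force: [-12.1, 0.9, 16.1]
finger_gap: 0.186
grip_force: 60.4
```

play_rows(claw=[0.6,0.6,0.6,0.6,0.6], translation=[[0,0,0],[0,0,0],[-0.3,0,2],[0,0,5],[0,0,5]], spin=[0,0,0,0,0])

```text
time: 7.28
position: [0.5618, 0.1354, 0.1571]
tool_rot: [-180.0, -0.1, -180.0]
ft_force: [0.3, -0.2, 0.1]
finger_gap: 0.598
grip_force: 0.0
```

play_rows(claw=[0.6,0.6,0.6,0.6,0.6], translation=[[0,0,5],[0,0,5],[-1,-4,2],[-2,-4,0],[0,0,0]], spin=[0,0,0,0,0])

```text
time: 7.9
position: [0.531, 0.0535, 0.2767]
tool_rot: [-180.0, 0.0, 179.9]
ft_force: [1.3, -0.4, 0.6]
finger_gap: 0.597
grip_force: 0.0
```

Run:
```python
from h import *
s=state();print(s['time'],s['position'],s['tool_rot'])
snap('wrist','w4.png');snap('scene','s3.png');snap('side','d3.png')
im,d,K,E=load('w4.png')
cv2.imwrite('pics/w4b.png',im[:,:,::-1])
```

```text
7.9 [0.53102202 0.05351155 0.27673592] [-1.79973014e+02  2.01562682e-02  1.79855467e+02]
```

View pics/w4.png

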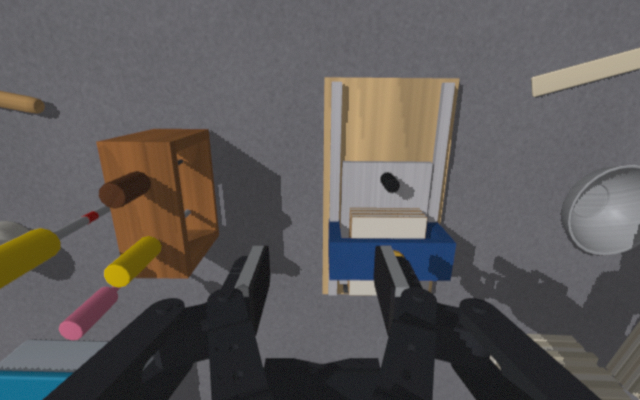

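The knob at (390,182) and the notebooks under the bridge confirm the carriage is home, and the small yellow probe is still in the rack at (134,260). I'll go above the bush for precise wrist views.

play_rows(claw=[0.6,0.6,0.6,0.6,0.6], translation=[[3.5,4,0],[3.5,4,0],[0,0,0],[0,0,0],[0,0,0]], spin=[0,0,0,0,0])

```text
time: 8.68
position: [0.6014, 0.1351, 0.2764]
tool_rot: [-180.0, -0.0, -180.0]
ft_force: [-0.7, -0.5, 0.1]
finger_gap: 0.599
grip_force: 0.0
```

```bash
cat > bm.py <<'E'
from h import *
import sys
s=state();print(s['time'],s['position'],s['tool_rot'])
f=sys.argv[1];snap('wrist',f)
im,d,K,E=load(f)
M=cv2.inRange(cv2.cvtColor(im,cv2.COLOR_RGB2HSV),(15,110,60),(32,255,255))
cs,h=cv2.findContours(M,cv2.RETR_CCOMP,1)
for i,c in enumerate(cs):
    if cv2.contourArea(c)>60:
        (u,v),ax,an=cv2.fitEllipse(c);p=onz(K,E,u,v,.092)
        if np.hypot(p[0]-.64,p[1]-.135)<.04: print('hole' if h[0][i][3]>=0 else 'outer',u,v,ax,p)
ys,xs=np.where(M>0);P=np.array([atd(K,E,u,v,d[v,u]) for u,v in zip(xs,ys)])
k=(np.hypot(P[:,0]-.64,P[:,1]-.135)<.03)&(P[:,2]>.087);print('rim depth pts',k.sum(),P[k].mean(0),np.median(P[k,2]),(P[k].min(0)+P[k].max(0))/2)
E
python3 bm.py b1.png
```

```text
8.675 [0.6013879  0.13513374 0.27637269] [-1.79993024e+02 -2.09780963e-02 -1.79978726e+02]
outer 320.97491455078125 205.96324157714844 (26.28318214416504, 27.67095184326172) [0.64008111 0.13423505 0.092     ]
hole 320.5915222167969 203.6200714111328 (10.874783515930176, 14.869635581970215) [0.63738989 0.13382343 0.092     ]
rim depth pts 420 [0.64056039 0.13427741 0.09093021] 0.09105200349568143 [0.64107629 0.13428022 0.09006553]
```

play_rows(claw=[0.6,0.6,0.6,0.6,0.6], translation=[[5,0,0],[0,0,0],[0,0,0],[0,0,0],[0,0,0]], spin=[0,0,0,0,0])

```text
time: 9.35
position: [0.6513, 0.1355, 0.277]
tool_rot: [180.0, 0.0, -180.0]
ft_force: [0.1, 0.7, -0.2]
finger_gap: 0.599
grip_force: 0.0
```

```bash
python3 bm.py b2.png
python3 - <<'E'
from h import *
im=load('b2.png')[0]; M=cv2.inRange(cv2.cvtColor(im,cv2.COLOR_RGB2HSV),(15,110,60),(32,255,255))
cv2.imwrite('pics/b2c.png',cv2.resize(load('b1.png')[0][120:260,240:400,::-1],(800,600)[:2] if 0 else (640,560)))
E
```

```text
9.35 [0.65130241 0.13550105 0.27700494] [ 1.79984928e+02  3.29189308e-02 -1.79957831e+02]
outer 320.5459899902344 160.85006713867188 (28.32209014892578, 29.164518356323242) [0.64069908 0.13426071 0.092     ]
hole 320.4739685058594 159.28103637695312 (14.530345916748047, 16.619070053100586) [0.63904867 0.13418778 0.092     ]
rim depth pts 469 [0.64102933 0.13430765 0.09099545] 0.09105490814642203 [0.64128708 0.13423662 0.09018532]
```

View pics/b2c.png

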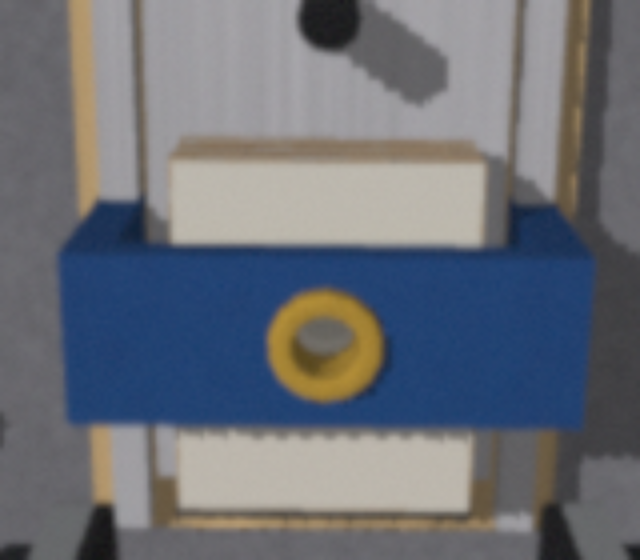

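The bush axis is at about (0.641, 0.134) and its rim reads 0.091, against 0.092 given. Next, the probe.

play_rows(claw=[0.6,0.6,0.6,0.6,0.6], translation=[[-1.6,-5.3,0.5],[-1.6,-5.3,0.5],[-1.6,-5.3,0.5],[-1.6,-5.3,0.5],[-1.6,-5.3,0.5]], spin=[0,0,0,0,0])

```text
time: 10.02
position: [0.571, -0.1309, 0.302]
tool_rot: [-180.0, 0.1, -179.9]
ft_force: [1.3, -1.1, -0.1]
finger_gap: 0.598
grip_force: 0.0
```

play_rows(claw=[0.6,0.6,0.6,0.6,0.6], translation=[[0,0,0],[0,0,0],[0,0,0],[0,0,0],[0,0,0]], spin=[0,0,0,0,0])

```text
time: 10.65
position: [0.5721, -0.1287, 0.3012]
tool_rot: [180.0, -0.0, -179.9]
ft_force: [-0.1, 0.6, -0.0]
finger_gap: 0.602
grip_force: 0.0
```

```bash
cat > pm.py <<'E'
from h import *
import sys
s=state();print(s['time'],s['position'],s['tool_rot'])
f=sys.argv[1];snap('wrist',f)
im,d,K,E=load(f)
def rep(nm,M):
    n,l,st,c=cv2.connectedComponentsWithStats(M)
    for i in range(1,n):
        if st[i,4]<150: continue
        ys,xs=np.where(l==i);P=np.array([atd(K,E,u,v,d[v,u]) for u,v in zip(xs,ys)])
        zt=np.percentile(P[:,2],97);k=np.abs(P[:,2]-zt)<.004
        m=np.zeros_like(M);m[ys[k],xs[k]]=255
        cc=max(cv2.findContours(m,0,1)[0],key=cv2.contourArea)
        (u,v),r=cv2.minEnclosingCircle(cc);print(nm,st[i],'top z',zt.round(4),'n',k.sum(),'circle',u,v,r,onz(K,E,u,v,zt).round(4),'mid',((P[k].min(0)+P[k].max(0))/2).round(4))
hsv=cv2.cvtColor(im,cv2.COLOR_RGB2HSV)
rep('yel',cv2.inRange(hsv,(22,130,60),(32,255,255)));rep('pink',cv2.inRange(hsv,(150,60,60),(176,255,255)));rep('brown',cv2.inRange(hsv,(2,90,20),(16,255,110)))
E
python3 pm.py p1.png
```

```text
10.65 [ 0.57212152 -0.12868149  0.30120264] [ 1.79989374e+02 -1.18504836e-02 -1.79887467e+02]
yel [ 187  180   59   61 2210] top z 0.2098 n 1092 circle 206.094970703125 222.29888916015625 19.907373428344727 [ 0.5907 -0.2198  0.2098] mid [ 0.5921 -0.2207  0.2083]
yel [308 192  27  42 903] top z 0.1723 n 483 circle 321.44329833984375 221.12371826171875 12.641692161560059 [ 0.6054 -0.129   0.1723] mid [ 0.6066 -0.1289  0.1708]
pink [262 235  13  35 177] top z 0.304 n 6 circle 269.0 259.0 1.000100016593933 [ 0.5703 -0.1547  0.304 ] mid [ 0.5661 -0.1548  0.3056]
brown [ 309  125   48   48 1296] top z 0.1573 n 533 circle 322.22320556640625 142.86607360839844 13.156988143920898 [ 0.5364 -0.1284  0.1573] mid [ 0.537  -0.1281  0.1563]
brown [331 195  23  40 477] top z 0.1128 n 472 circle 341.0 213.5 21.02984046936035 [ 0.6211 -0.1074  0.1128] mid [ 0.6234 -0.1063  0.1113]
brown [291 208  24  26 386] top z 0.1126 n 383 circle 302.5 220.5 16.985387802124023 [ 0.6296 -0.15    0.1126] mid [ 0.6306 -0.1504  0.1111]
```

View pics/p1.png

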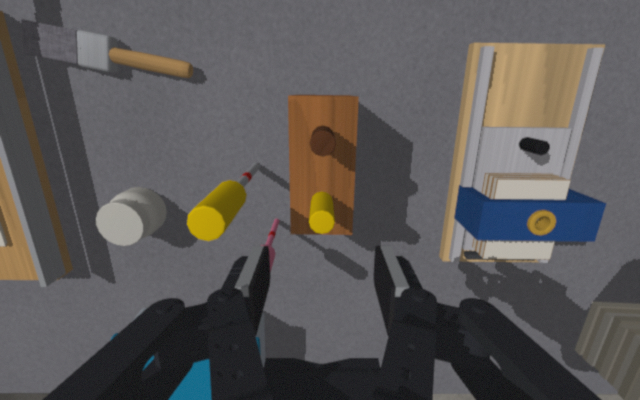

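The small yellow handle's top is at (0.606, -0.129, 0.172), matching the expected height of 0.172, and the awl is 69.5 mm away. I'll descend onto it.

play_rows(claw=[0.6,0.6,0.6,0.6,0.6], translation=[[3.4,0,0],[0,0,-4],[0,0,-4],[0,0,0],[0,0,0]], spin=[0,0,0,0,0])

```text
time: 11.32
position: [0.6068, -0.1296, 0.223]
tool_rot: [-180.0, 0.1, -180.0]
ft_force: [-0.9, 0.2, 0.6]
finger_gap: 0.596
grip_force: 0.0
```

```bash
python3 pm.py p2.png
```

```text
11.325 [ 0.60684962 -0.12957338  0.2229731 ] [-1.79970117e+02  1.44777612e-01 -1.79952881e+02]
yel [ 121  163  100   85 5097] top z 0.2097 n 2503 circle 150.0 220.5 30.66359519958496 [ 0.5914 -0.2196  0.2097] mid [ 0.5923 -0.2207  0.2084]
yel [ 305  179   37   57 1642] top z 0.1723 n 955 circle 323.0 218.0 18.027854919433594 [ 0.6053 -0.129   0.1723] mid [ 0.6065 -0.129   0.1707]
brown [ 306   88   64   69 2296] top z 0.1574 n 1097 circle 324.8999938964844 106.9000015258789 19.194374084472656 [ 0.5367 -0.1279  0.1574] mid [ 0.5371 -0.1281  0.1566]
brown [335 184  30  53 799] top z 0.1125 n 798 circle 348.0 210.0 29.06898307800293 [ 0.6226 -0.1077  0.1125] mid [ 0.6237 -0.1065  0.1113]
brown [282 201  32  35 671] top z 0.1125 n 668 circle 297.5 217.5 22.638561248779297 [ 0.6294 -0.1503  0.1125] mid [ 0.6309 -0.1507  0.1113]
```

play_rows(claw=[0.6,0.6,0.6,0.6,0.6], translation=[[0,0,-3],[0,0,-3],[0,0,-2.5],[0,0,-1],[0,0,0]], spin=[0,0,0,0,0])

```text
time: 12.0
position: [0.6065, -0.1296, 0.1272]
tool_rot: [-180.0, 0.1, -180.0]
ft_force: [1.2, -0.4, 0.2]
finger_gap: 0.602
grip_force: 0.0
```

play_rows(claw=[0.15,0.15,0.15,0.15,0.15], translation=[[0,0,0],[0,0,0],[0,0,0],[0,0,0],[0,0,0]], spin=[0,0,0,0,0])

```text
time: 12.62
position: [0.6068, -0.1296, 0.128]
tool_rot: [-180.0, 0.2, -180.0]
ft_force: [-0.4, 0.6, 6.7]
finger_gap: 0.268
grip_force: 58.5
```

play_rows(claw=[0.15,0.15,0.15,0.15,0.15], translation=[[0,0,1],[0,0,2],[0,0,3],[0,0,3],[0,0,3]], spin=[0,0,0,0,0])

```text
time: 13.25
position: [0.6056, -0.1295, 0.2473]
tool_rot: [180.0, -0.0, -180.0]
ft_force: [-0.2, 0.0, -0.8]
finger_gap: 0.267
grip_force: 58.7
```

play_rows(claw=[0.15,0.15,0.15,0.15,0.15], translation=[[0,0,2],[0,0,1],[0.3,2,0],[0.6,4,0],[0.6,4,0]], spin=[0,0,0,0,0])

```text
time: 13.88
position: [0.6204, -0.0272, 0.2748]
tool_rot: [179.9, -0.2, -180.0]
ft_force: [0.1, 0.3, -0.3]
finger_gap: 0.262
grip_force: 58.8
```

play_rows(claw=[0.15,0.15,0.15,0.15,0.15], translation=[[0.6,4,0],[0.6,4,0],[0.6,4,0],[0.3,2,0],[0,0,0]], spin=[0,0,0,0,0])

```text
time: 14.5
position: [0.6415, 0.1118, 0.2753]
tool_rot: [-180.0, -0.1, -179.8]
ft_force: [0.9, -0.8, -1.4]
finger_gap: 0.27
grip_force: 58.8
```

play_rows(claw=[0.15,0.15,0.15,0.15,0.15], translation=[[0,2.3,0],[0,0,-2],[0,0,-2],[0,0,0],[0,0,0]], spin=[0,0,0,0,0])

```text
time: 15.12
position: [0.6423, 0.1334, 0.2373]
tool_rot: [180.0, 0.1, 180.0]
ft_force: [-0.3, 0.5, -0.8]
finger_gap: 0.263
grip_force: 58.9
```

Run:
```python
from h import *
s=state();print(s['time'],s['position'],s['tool_rot'])
for n in('scene','side','wrist'): snap(n,n+'5.png')
out=np.zeros((600,800,3),np.uint8)
a=load('scene5.png')[0][130:230,350:430,::-1];b=load('side5.png')[0][80:180,325:405,::-1]
out[:500,:400]=cv2.resize(a,(400,500),interpolation=2);out[:500,400:]=cv2.resize(b,(400,500),interpolation=2)
cv2.imwrite('pics/c5.png',out)
```

```text
15.125 [0.64231571 0.13335406 0.23726968] [1.79977580e+02 7.62353984e-02 1.79999828e+02]
```

View pics/c5.png

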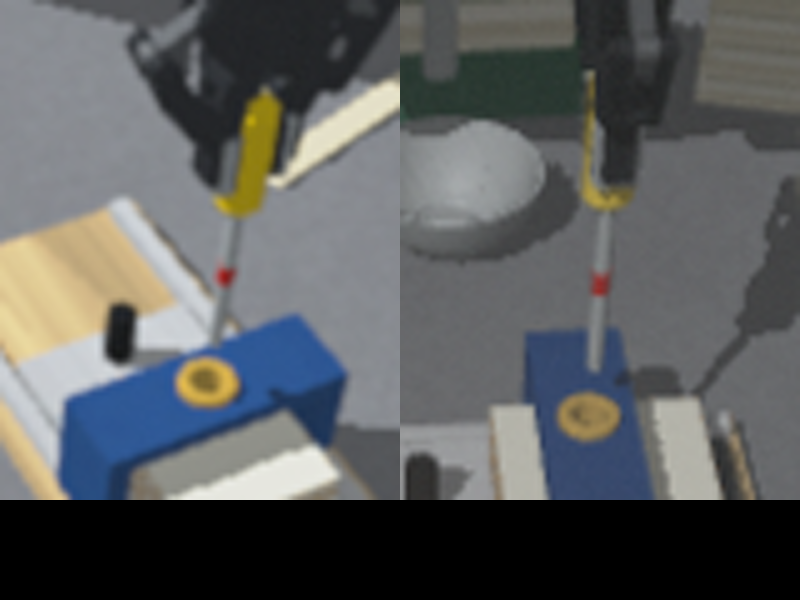

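The rod hangs upright above the bush in both views, with the red band at (225,275) and (600,285) in the crop. I'll work out the offset numerically, using each camera against itself.

```bash
cat > rel.py <<'E'
from h import *
import sys
t=sys.argv[1]; boxes={'scene':(380,190,405,220),'side':(350,152,376,176)}
S={n:load(n+t+'.png') for n in boxes}; R={}
for n,X in S.items():
    im,d,K,E=X;hsv=cv2.cvtColor(im,cv2.COLOR_RGB2HSV).astype(int)
    f=im.astype(float)
    # soft weights: bush = non-blue brass
    x0,y0,x1,y1=boxes[n]
    m=cv2.inRange(hsv.astype(np.uint8),(12,70,60),(35,255,255));o=np.zeros_like(m);o[y0:y1,x0:x1]=m[y0:y1,x0:x1]
    c=max(cv2.findContours(o,0,1)[0],key=cv2.contourArea);h=cv2.convexHull(c)
    mm=np.zeros_like(o);cv2.fillPoly(mm,[h],1);ys,xs=np.where(mm);bp=(xs.mean(),ys.mean())
    r0=(50,0,0)
    red=((hsv[:,:,0]<8)|(hsv[:,:,0]>172))&(hsv[:,:,1]>120)&(hsv[:,:,2]>60)
    q=np.zeros_like(red);q[100:225,340:420]=True;red&=q
    k,l,st,cc=cv2.connectedComponentsWithStats(red.astype(np.uint8))
    i=1+np.argmax(st[1:,4]);ys,xs=np.where(l==i)
    w=np.clip(f[:,:,0]-np.maximum(f[:,:,1],f[:,:,2])-15,0,None)*cv2.dilate((l==i).astype(np.uint8),np.ones((3,3)))
    V,U=np.mgrid[:400,:640];rp=((w*U).sum()/w.sum(),(w*V).sum()/w.sum())
    R[n]=(bp,rp,X);print(n,'bush',np.round(bp,2),h.reshape(-1,2).min(0),h.reshape(-1,2).max(0),'band',np.round(rp,2),st[i,4])
r=lambda n,j:ray(R[n][2][2],R[n][2][3],*R[n][j])
B=tri(r('scene',0),r('side',0));P=tri(r('scene',1),r('side',1));print('bush',B,'band',P,'diff',(P[0]-B[0]))
# fixed heights, per camera horizontal offset perpendicular to view
zb=float(sys.argv[2]);A=[];y=[]
for n in R:
    K,E=R[n][2][2:];b=onz(K,E,*R[n][0],.0895);p=onz(K,E,*R[n][1],zb);v=(p-E[:3,3])[:2];v/=np.linalg.norm(v);a=np.array([-v[1],v[0]])
    A.append(a);y.append(a@(p-b)[:2]);print(n,b,p)
print('offset band-bush xy (mm):',np.linalg.solve(A,y)*1000)
E
python3 - <<'E'
E
python3 rel.py 5 0.173
```

```text
scene bush [391.03 206.09] [385 202] [397 210] band [394.37 184.83] 7
side bush [362.33 162.88] [357 159] [368 167] band [364.52 136.55] 7
bush (array([0.64194568, 0.13622352, 0.08684259]), [np.float64(0.0006179221884192688), np.float64(0.0006179221884193073)]) band (array([0.64263602, 0.1348555 , 0.16926197]), [np.float64(0.0003033638666305267), np.float64(0.00030336386663042195)]) diff [ 0.00069034 -0.00136802  0.08241938]
scene [0.64327183 0.13532892 0.0895    ] [0.645841   0.13215263 0.173     ]
side [0.64156344 0.13232652 0.0895    ] [0.6416768 0.1304122 0.173    ]
offset band-bush xy (mm): [ 0.23098616 -1.26564732]
```

play_rows(claw=[0.15,0.15,0.15,0.15,0.15], translation=[[0,0.1,0],[0,0,-1],[0,0,0],[0,0,0],[0,0,0]], spin=[0,0,0,0,0])

```text
time: 15.9
position: [0.642, 0.1345, 0.2265]
tool_rot: [180.0, 0.0, -180.0]
ft_force: [0.3, -0.7, -1.3]
finger_gap: 0.265
grip_force: 58.9
```

```bash
python3 - <<'E'
from h import *
s=state();print(s['time'],s['position'],s['tool_rot'])
for n in('scene','side'): snap(n,n+'6.png')
# rod centreline: sub-pixel per row, rod is bright/grey vs blue or dark bg
L={}
for n,(x0,x1),(y0,y1),bc in(('scene',(386,403),(176,202),394),('side',(356,373),(126,158),364)):
    X=load(n+'6.png');im=X[0].astype(float)
    red=im[:,:,0]-np.maximum(im[:,:,1],im[:,:,2])
    print(n)
    for v in range(y0,y1,3): print(v,im[v,x0:x1,0].astype(int))
E
python3 rel.py 6 0.163
```

```text
15.9 [0.64200879 0.13452817 0.22646123] [ 1.79993000e+02  1.50406885e-02 -1.79961745e+02]
scene
176 [137 136 137 137 138 137 138 138 143 143 132 128 136 140 138 136 135]
179 [137 139 138 137 138 137 136 138 144 142 118 111 125 138 139 139 138]
182 [126 110 126 137 138 138 138 140 144 130 110 119 134 138 137 136 137]
185 [205 195 175 139 118 136 140 150 145 118 112 126 137 136 135 135 136]
188 [195 202 204 196 171 141 136 155 147 125 127 133 134 135 136 135 134]
191 [199 190 190 200 205 204 185 146 116 113 128 136 136 136 135 136 136]
194 [204 203 202 186 179 193 172 129 114 136 141 122 129 139 139 132 117]
197 [204 205 205 205 204 188 151 117 114 117 108  86  54  46  46  44  45]
200 [139 140 110  92  79 109 124 104  78  48  46  46  48  47  47  47  47]
side
126 [ 92  94 101 103 104 102 102 104 103  87  92  94 102 101 101  99 100]
129 [105 101 101 100 101 103 101 108 127 124 110  96 101 101 101 101 102]
132 [104 101 102 102 104 101 101 107 129 122 105  95 101 100 101 102 102]
135 [102 103 104 103 101 103 101 110 129 117  98 100 100 101 100 101 101]
138 [104 103 102 102 102 102 109 129 
[... 425 characters left out ...]
52  53  73 114 125  92  56  54  48  48  46  52  65  69]
scene bush [391.03 206.09] [385 202] [397 210] band [394.14 187.62] 7
side bush [362.33 162.88] [357 159] [368 167] band [363.88 140.12] 9
bush (array([0.64194568, 0.13622352, 0.08684259]), [np.float64(0.0006179221884192688), np.float64(0.0006179221884193073)]) band (array([0.64191452, 0.13619434, 0.15786874]), [np.float64(0.00016046174408617915), np.float64(0.00016046174408610144)]) diff [-3.11634437e-05 -2.91867493e-05  7.10261515e-02]
scene [0.64327183 0.13532892 0.0895    ] [0.64601249 0.13279461 0.163     ]
side [0.64156344 0.13232652 0.0895    ] [0.64068645 0.1298287  0.163     ]
offset band-bush xy (mm): [-0.41780708  0.05128548]
```

Run:
```python
from h import *
A=[];y=[];A2=[];y2=[]
for n,b,p in(('scene',(391.03,206.09),(392.45,200)),('side',(362.33,162.88),(362.68,156))):
    im,d,K,E=load(n+'6.png');B=onz(K,E,*b,.0895)
    zs=np.linspace(.09,.2,500);rows=[]
    for z in zs:
        q=np.linalg.inv(E)@np.array([B[0],B[1],z,1]);rows.append(K[1,2]+K[1,1]*q[1]/q[2]) 
    z=zs[np.argmin(np.abs(np.array(rows)-p[1]))];P=onz(K,E,*p,z);v=(P-E[:3,3])[:2];v/=np.linalg.norm(v);a=np.array([-v[1],v[0]])
    A.append(a);y.append(a@(P-B)[:2]*1000);print(n,z)
print('rod low offset mm',np.linalg.solve(A,y))
```

```text
scene 0.11336673346693386
side 0.1120440881763527
rod low offset mm [-0.19024641  1.33828869]
```

play_rows(claw=[0.15,0.15,0.15,0.15,0.15], translation=[[0,-0.05,0],[0,0,-0.7],[0,0,-0.7],[0,0,0],[0,0,0]], spin=[0,0,0,0,0])

```text
time: 16.62
position: [0.642, 0.1341, 0.2123]
tool_rot: [180.0, -0.0, -180.0]
ft_force: [-1.0, -0.2, -0.0]
finger_gap: 0.267
grip_force: 58.9
```

```bash
python3 - <<'E'
from h import *
s=state();print(s['time'],s['position'],s['tool_rot'])
for n in('scene','side'): snap(n,n+'7.png')
out=np.zeros((600,800,3),np.uint8)
a=load('scene7.png')[0][170:220,371:411,::-1];b=load('side7.png')[0][130:180,344:384,::-1]
out[:500,:400]=cv2.resize(a,(400,500),interpolation=2);out[:500,400:]=cv2.resize(b,(400,500),interpolation=2)
cv2.imwrite('pics/c7.png',out)
E
python3 rel.py 7 0.1485
```

```text
16.625 [0.64197437 0.13406085 0.21227884] [ 1.79993992e+02 -4.97671909e-04 -1.79962154e+02]
scene bush [390.98 206.17] [385 202] [397 210] band [393.61 191.59] 5
side bush [362.27 162.94] [357 159] [368 167] band [363.61 144.87] 8
bush (array([0.6418579 , 0.13619853, 0.08654337]), [np.float64(0.0005220885815340959), np.float64(0.0005220885815341769)]) band (array([0.64212451, 0.13650084, 0.14334947]), [np.float64(5.445102112319499e-05), np.float64(5.445102112319209e-05)]) diff [0.00026661 0.00030232 0.0568061 ]
scene [0.64347485 0.13503629 0.0895    ] [0.6460561  0.13326301 0.1485    ]
side [0.64138893 0.13209341 0.0895    ] [0.64094422 0.13011294 0.1485    ]
offset band-bush xy (mm): [-0.02234325  0.36055611]
```

View pics/c7.png

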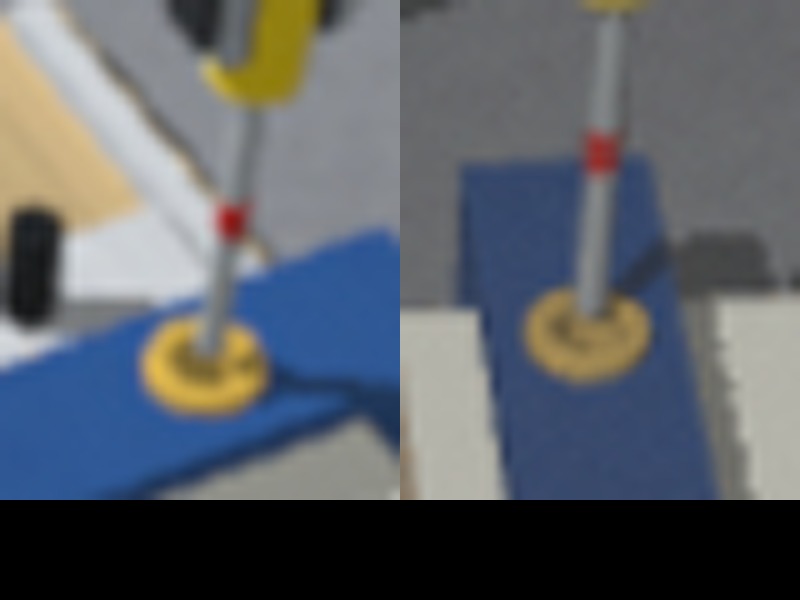

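The tip is centred over the bore in both views, at about (206,352) and (590,313) in the crop. Lowering now.

play_rows(claw=[0.15,0.15,0.15,0.15,0.15], translation=[[0,0,-0.6],[0,0,-0.6],[0,0,-0.6],[0,0,-0.6],[0,0,0]], spin=[0,0,0,0,0])

```text
time: 17.35
position: [0.6416, 0.1339, 0.1875]
tool_rot: [-180.0, -0.1, -180.0]
ft_force: [0.3, -0.3, -1.0]
finger_gap: 0.266
grip_force: 58.9
```

```bash
python3 - <<'E'
from h import *
s=state();print(s['time'],s['position'],s['ft_force'],s['ft_torque'])
for n in('scene','side'): snap(n,n+'8.png')
E
python3 rel.py 8 0.1245
```

```text
17.35 [0.64157934 0.13393791 0.18753103] [ 0.27124047 -0.34431944 -0.98501542] [-0.040206    0.03809892 -0.04181303]
scene bush [390.98 206.17] [385 202] [397 210] band [392.08 198.01] 5
side bush [362.27 162.94] [357 159] [368 167] band [362.86 152.89] 9
bush (array([0.6418579 , 0.13619853, 0.08654337]), [np.float64(0.0005220885815340959), np.float64(0.0005220885815341769)]) band (array([0.64159265, 0.13557384, 0.11918125]), [np.float64(1.0402301854513762e-05), np.float64(1.0402301854582382e-05)]) diff [-0.00026525 -0.00062468  0.03263788]
scene [0.64347485 0.13503629 0.0895    ] [0.64548253 0.13239253 0.1245    ]
side [0.64138893 0.13209341 0.0895    ] [0.64043692 0.12918131 0.1245    ]
offset band-bush xy (mm): [-0.53052137 -0.56993145]
```

play_rows(claw=[0.15,0.15,0.15,0.15,0.15], translation=[[0,0,-0.6],[0,0,-0.6],[0,0,-0.6],[0,0,-0.6],[0,0,-0.7]], spin=[0,0,0,0,0])

```text
time: 18.08
position: [0.6419, 0.134, 0.1569]
tool_rot: [180.0, 0.0, -180.0]
ft_force: [-0.1, -0.5, -1.3]
finger_gap: 0.265
grip_force: 58.9
```

play_rows(claw=[0.15,0.15,0.15,0.15,0.15], translation=[[0,0,0],[0,0,0],[0,0,0],[0,0,0],[0,0,0]], spin=[0,0,0,0,0])

```text
time: 18.7
position: [0.642, 0.134, 0.1575]
tool_rot: [180.0, 0.0, -180.0]
ft_force: [0.8, -0.8, -1.2]
finger_gap: 0.267
grip_force: 58.9
```

Run:
```python
from h import *
s=state();print(s['time'],s['position'],s['tool_rot'],s['ft_force'],s['ft_torque'],s['grip_force'])
for n in('scene','side'): snap(n,n+'9.png')
out=np.zeros((600,800,3),np.uint8)
a=load('scene9.png')[0][170:220,371:411,::-1];b=load('side9.png')[0][130:180,344:384,::-1]
out[:500,:400]=cv2.resize(a,(400,500),interpolation=2);out[:500,400:]=cv2.resize(b,(400,500),interpolation=2)
cv2.imwrite('pics/c9.png',out)
```

```text
18.7 [0.64196268 0.13403393 0.15750127] [ 1.79992918e+02  1.63957215e-02 -1.79963674e+02] [ 0.82600753 -0.80270746 -1.20633838] [ 0.02497711 -0.00584875  0.0272593 ] 58.948819041252136
```

View pics/c9.png

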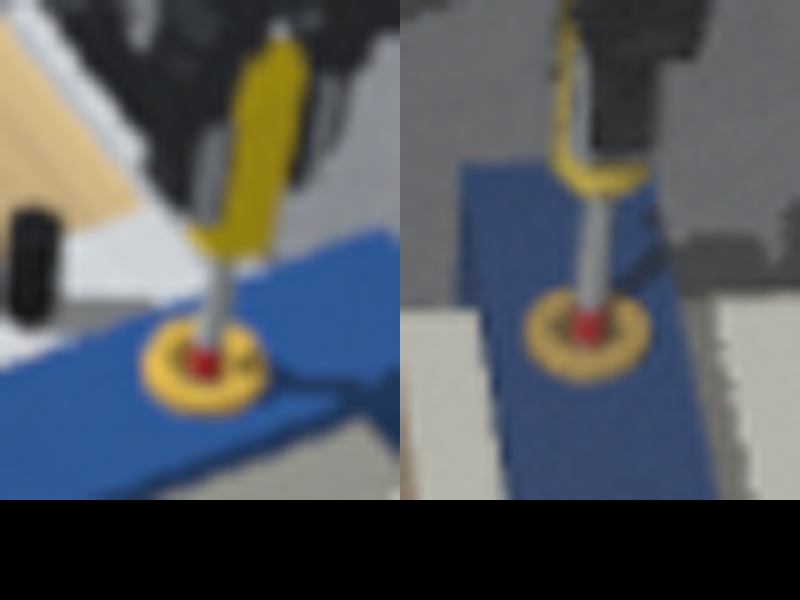

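The red band sits centred in the bush at rim level in both views, at (204,362) and (588,328) in the crop, with no side force. Handing in.

```bash
python3 -c "
from workcell import *
print(hand_in())"
```

```text
the job is handed in; nothing more can be done
None
```

I slid the carriage home and handed in with the gripper holding the small yellow probe centred in the bush, its red band level with the rim; the interface returned no verdict.

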